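# Dose one blue grinding ball from the carousel dispenser into the milling jar

### The arm

A 7-joint arm with a two-finger parallel gripper is mounted at the origin on the work surface; the furniture and walls round the work are solid. World frame = base frame: x ahead of the robot, y to its left, z up, the work surface at z = 0. Lengths are in m, angles in rad, forces in N, time in s.
With the tool pointing down it reaches from about 0.35 to 0.9 m from the base axis. Payload 8.1 kg.
Tool frame: the origin (TCP) lies at the very end of the fingers, on their centre line; the grasp point (between the pads) lies 19 mm behind it; z points along the fingers, y is the line along which they close (so a half turn about z gives the same grasp; the last joint's range is limited). The gripper opens to 92 mm and grips with 3 to 60 N. Pads are 19 mm wide; open, the fingers measure 130 mm over their backs; the gripper's body (75 mm by 190 mm) begins 47 mm behind the grasp point.
Start: joints at [-1.212, 0.434, 0.025, 1.573, -0.012, 1.134, -0.075], TCP at [0.279, 0.56, 0.227] pointing down, gripper open.
Joint ranges: [-2.62, 2.62], [-0.44, 2.09], [-1.27, 1.32], [0.08, 2.57], [-1.32, 4.46], [0.12, 2], [-2.74, 2.74]. Speed limits (rad/s): [2.22, 2.22, 3.01, 3.01, 3.14, 3.14, 3.14].

### API

Orientations are given as a rotation vector (axis times angle).
In Python, from cell import arm gives the robot as it stands.
- The arm moves only by the tool jog_arm, never from a script. Its argument "rows" is a list of rows, each a list of 3 entries, a list of its own where there are three numbers: the shift along the world's x, y, z in cm, then the turn, a rotation vector about the world's x, y, z in degrees, then the opening, from 0 (shut) to 1 (fully open). A call has 1 to 8 rows; each row is the pose to reach, as a shift and turn from the pose commanded when the call began; what a row does not reach only later rows make up. A row lasts 1/8 s, in which the tool goes at most 62.5 mm and 10.7 degrees, less where a joint would pass 70% of its speed; a pose out of reach is approached as far as the arm can. A call with a gripper value outside its range is refused whole. The fingers move at their own pace and stop on an object; "newtons" is the grip in N (left out, the last holds). Time passes only in rows, so rows that repeat a pose let the fingers close. It gives the time, the measured TCP pose, the force, the opening and the grip force at its end, in the units of the state.
- arm.observe(): the state, without advancing time (a new reading comes with each control period).
- arm.get_image(name): name is "scene" or "top"; returns a dict with "img" (480x640x3 uint8, red, green, blue), "depth" (480x640 float32, m along the optical axis (not along the pixel's ray), 0 where there is no reading), "fx", "fy", "cx", "cy" (pixels), "rvec" (rotation vector, rad) and "tvec" (3), from world to camera coordinates, as OpenCV has them. Camera axes: x right, y down, z forward; pixel columns grow to the right and rows downward; lengths in m; the calibration is good to about 2 mm. A picture is of the moment at which its call begins.
- arm.sign_off(): hands the job in; it is judged then, once.
The state is a dict: "clock": time; "joints": joint angles; "dq": joint speeds; "joint_efforts": joint torques, N m; "position": TCP position; "ee_rot": TCP orientation; "force": force on the tool from outside, world axes, zero at the start; "ft_torque": the same for the moment, N m; "width": opening from 0.0 (shut) to 1.0 (fully open); "gripper_force": force on a finger pad.
Only numpy, scipy, OpenCV 4.12 (cv2) and the standard library are available. Lean on these libraries where they do the work, as an engineer would, in place of code of your own. Each camera call takes 0.05 s, during which the arm holds its last target. There are 200 camera calls.

### The job

Turn the dispenser's orange knob, regrasping as needed, until the pocket holding the blue ball faces the spout, then lift the rear bar handle to tip the pan so that only the blue ball rolls down the spout into the steel jar. Lower the pan gently back onto its rest and let go; keep both steel balls in the pan, the jar standing in its nest and everything else on the bench where it is.

Things in the scene. Friction and masses are not known exactly. Their poses are not given: they have to be found in the camera images.
- stand: Fixed aluminium stand of the ball dispenser, base plate 212 x 110 x 8 mm. Origin on the bench, straight below the wheel's axis when the pan is down; z up, -x is the direction in which the spout points, +x towards the bar handle, y along the hinge. The steel jar stands in front of the spout, 105 mm from the origin along -x.
- pan (a joint): Tipping of the white round pan about its level hinge (rad): 0 = down on its rest, grows as the rear bar handle is lifted, stop at 0.75. Only its weight holds it down (about 1 kg with the wheel, some 5 N at the handle); it falls back if let go. About 0.6 empties the pocket at the spout, if that pocket is within about 0.1 rad of the spout's middle.
- wheel (a joint): Angle of the grey dosing wheel (rad), counter-clockwise from above, near 0 at the start; turns either way, more than a full turn, against 0.05 N m of friction, stays where it is left. Six open pockets, 20 mm wide, at every 60 degrees; at 0 one of them (empty) faces the spout exactly, and so again at every multiple of 1.047.
- pan_centre (a point): Point on the wheel's axis at the pan's inner floor, 81 mm over the bench. Axes as the stand's, but tipping with the pan. The pan is 108 mm across with a 20 mm high rim, open at the spout only (25 mm wide, in the -x direction).
- knob (a point): Centre of the orange bar knob on the wheel's axis, 118 mm over the bench. The bar is 44 mm long along this point's x axis, 12 mm thick along its y axis, 30 mm tall (103 to 133 mm over the bench); it turns with the wheel. Ball tops stand 97 mm and the rim's top 101 mm over the bench, so fingertips must not go lower than that here.
- handle (a point): Middle of the round bar handle at the rear of the pan, 112 mm from the wheel's axis and 112 mm over the bench when the pan is down. Bar 12 mm thick and 72 mm long along y; free space beneath it; it moves on an arc round pan_hinge and can turn in the fingers' grasp.
- pan_hinge (a point): Middle of the pan's hinge axis (along the stand's y), 75 mm over the bench, 50 mm from the wheel's axis towards the spout. Fixed to the stand. The handle lies 162 mm behind it and 37 mm above it when the pan is down.
- spout_lip (a point): End of the spout's floor, 80 mm from the wheel's axis, moving with the pan. The spout's floor climbs outwards at 0.14 rad, so a ball in the pocket there stays until the pan is tipped beyond that. The lip is over the near part of the jar's mouth when tipped.
- jar: Open steel milling jar, 64 mm across, 45 mm high, wall 3 mm, standing loose between four small pins on the stand. Origin at the centre of its underside.
- blue_ball: Blue ball, 16 mm across, origin at its centre; lies in one of the wheel's three pockets away from the spout (2.09 or 3.14 rad round from it). It can be seen from above.
- steel_ball_1: Bright steel ball, 16 mm, origin at its centre; in another pocket. It may pass the spout while the pan is down, but must not be poured out.
- steel_ball_2: Bright steel ball, 16 mm, as steel_ball_1, in the third of those pockets.
- reagent_bottle: Bystander: glass bottle with blue screw cap, 56 mm across, 110 mm tall, left of the dispenser.
- tape_roll: Bystander: roll of tan tape lying flat, 100 mm across, 25 mm tall, behind the dispenser.
- timer: Bystander: white bench timer, 66 x 62 x 22 mm, right of the dispenser.
- dropper_bottle: Bystander: amber dropper bottle, 33 mm across, 104 mm tall, right of the dispenser.
Things that resemble listed ones, but are neither listed nor needed, are in the scene too. What is shaped like the jar but black, pink or red is not meant.

How it is judged:
By the outcome, as a careful person would: the job done as asked, in the order asked, and still so for the second after the job is handed in, with the robot touching nothing.
It also fails if it takes over 72 s, if anything falls off the work surface, if the arm or the gripper's body presses on something with over 40 N, if the wrist force passes 120 N, or if a joint passes its speed limit or range.

## Working session

There is one attempt and no reset: what is moved stays moved. The work goes in short steps, Python scripts to look and compute and a tool call to move; the robot and the scene stay as the last step left them, time stands still between calls to the robot, and variables do not carry over. Pictures are saved under pics/ and viewed, at most 10 in all, crops included, and the job is handed in when it is done.

Besides the shell and the picture viewer there is one more tool, called after "Emit:" as name(argument=value, ...), one argument or row to a line, values as JSON. jog_arm: Moves the arm, as the interface text tells. Its arguments: {"type":"object","properties":{"rows":{"type":"array","items":{"type":"array"}},"newtons":{"type":"number"}},"required":["rows"]}

```bash
mkdir -p pics; cat > h.py <<'E'
import numpy as np, cv2
from cell import arm
def cam(n):
    d=arm.get_image(n); d['R']=cv2.Rodrigues(np.array(d['rvec'],float))[0]; d['t']=np.array(d['tvec'],float).ravel(); return d
def atz(d,u,v,z):
    r=d['R'].T@np.array([(u-d['cx'])/d['fx'],(v-d['cy'])/d['fy'],1]); c=-d['R'].T@d['t']
    return c+r*(z-c[2])/r[2]
def atd(d,u,v):
    Z=d['depth'][int(v),int(u)]
    return d['R'].T@(np.array([(u-d['cx'])/d['fx'],(v-d['cy'])/d['fy'],1])*Z-d['t'])
def proj(d,p):
    q=d['R']@np.array(p)+d['t']; return q[0]/q[2]*d['fx']+d['cx'],q[1]/q[2]*d['fy']+d['cy']
def save(n,img,box=None,s=1):
    if box: u0,v0,u1,v1=box; img=img[v0:v1,u0:u1]
    img=cv2.resize(img,None,fx=s,fy=s,interpolation=cv2.INTER_CUBIC)
    cv2.imwrite('pics/'+n,img[:,:,::-1])
E
python3 - <<'E'
from h import *
s=arm.observe(); print({k:np.round(v,3) for k,v in s.items()})
for n in('top','scene'):
    d=cam(n); save(n+'0.png',d['img']); print(n,-d['R'].T@d['t'],d['R'][2],d['fx'])
E
```

```text
{'clock': np.float64(0.0), 'joints': array([-1.212,  0.435,  0.025,  1.574, -0.012,  1.134, -0.075]), 'dq': array([ 0.001, -0.002,  0.001, -0.   , -0.002,  0.001,  0.   ]), 'joint_efforts': array([ 1.0000e-03, -6.6785e+01,  9.8600e-01, -3.1447e+01, -6.0000e-02,
        4.2000e-02,  0.0000e+00]), 'position': array([0.278, 0.559, 0.226]), 'ee_rot': array([-7.190e-01, -3.058e+00,  2.000e-03]), 'force': array([-0.038, -0.736,  0.133]), 'ft_torque': array([-0.006,  0.013,  0.056]), 'gripper_force': np.float64(0.0), 'width': np.float64(0.994)}
top [0.35446389 0.10126165 0.97636006] [ 1.67616929e-01  1.90445375e-04 -9.85852184e-01] 434.4906855886104
scene [-0.24815517 -0.78229095  0.84970722] [ 0.54413297  0.65292542 -0.52688491] 549.0110188048974
```

View pics/top0.png

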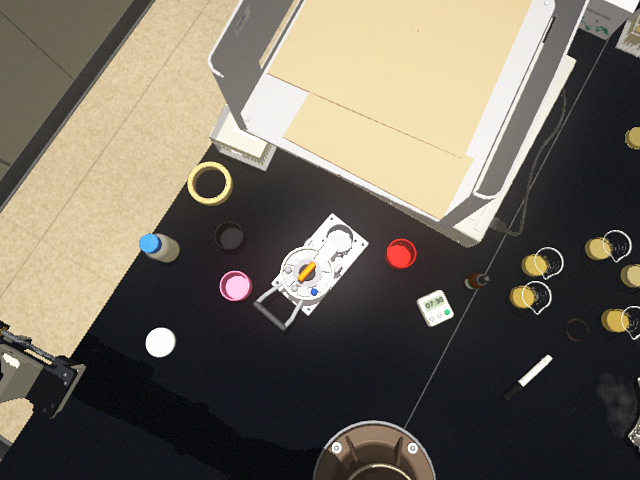

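View pics/scene0.png

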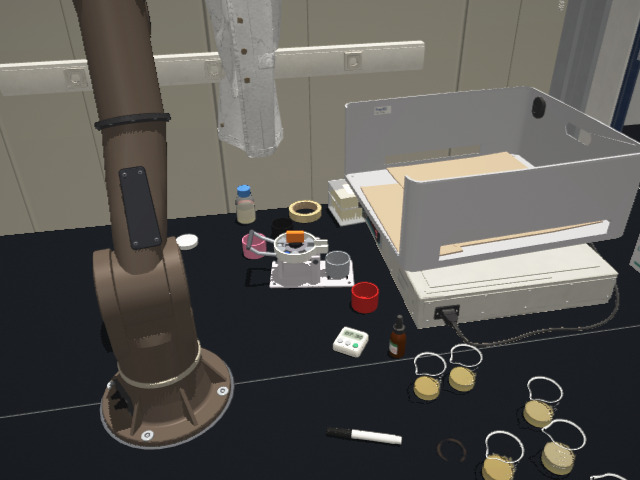

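The top view shows the dispenser at (306,272), its spout pointing up-right to the steel jar at (341,238) and its bar handle at (275,312). The pink, black and red cups are lookalikes. I'll zoom in on the dispenser next.

```bash
python3 - <<'E'
from h import *
d=cam('top'); save('c1.png',d['img'],(240,205,380,335),5.5)
for u,v,z in((307,272,.118),(341,237,.045),(275,313,.112)): print(atz(d,u,v,z),atd(d,u,v))
E
```

```text
[0.43345176 0.14001568 0.118     ] [0.43204837 0.13932713 0.13325064]
[0.51687363 0.07037632 0.045     ] [0.52268884 0.06927045 0.01165196]
[0.35312822 0.20192854 0.112     ] [ 0.35295361  0.21508862 -0.00099696]
```

View pics/c1.png

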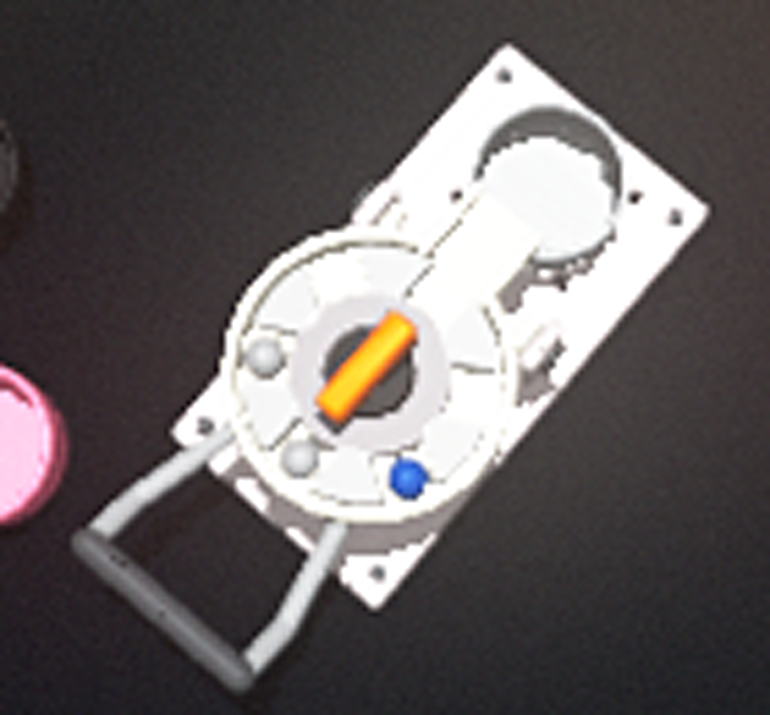

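```bash
python3 - <<'E'
from h import *
d=cam('top')
P=lambda x,y,z: atz(d,240+x/5.5-.4,205+y/5.5-.4,z)
k1,k2=P(402,324,.133),P(333,410,.133); k=(k1+k2)/2
h1,h2=P(85,540,.116),P(242,680,.116); h=(h1+h2)/2
j=P(550,185,.045); b=P(408,480,.089);s1=P(265,357,.089);s2=P(300,459,.089)
c=[P(507,45,.008),P(708,210,.008),P(375,608,.008)]
a=lambda v: np.degrees(np.arctan2(v[1],v[0]))
print('knob',k,a(k1-k2),np.linalg.norm(k1-k2)); print('handle',h,np.linalg.norm(h1-h2),np.linalg.norm((h-k)[:2]),a(k-h),a(h1-h2)-90)
print('jar',j,np.linalg.norm((j-k)[:2]),a(j-k),a(j-h)); print('base edge',a(c[1]-c[2]),np.linalg.norm(c[1]-c[2]),a(c[0]-c[1])-90,np.linalg.norm(c[1]-c[0]))
for q in(b,s1,s2): print('ball',a(q-k),np.linalg.norm((q-k)[:2]))
# depth-based knob centre
g=np.zeros((480,640),bool)
im=d['img'].astype(int); m=(im[...,0]>180)&(im[...,2]<80)&(im[...,1]>80); m[:205]=0;m[335:]=0;m[:,:240]=0;m[:,380:]=0
v,u=np.nonzero(m); X=np.array([atd(d,*p) for p in zip(u,v)]); X=X[X[:,2]>.128]
r=cv2.minAreaRect((X[:,:2]*1000).astype(np.float32)); bx=cv2.boxPoints(r); print(len(X),r,bx.tolist(),X.mean(0))
R=cv2.Rodrigues(np.array(arm.observe()['ee_rot']))[0]; print(R, a(R[:,1]))
E
```

```text
knob [0.43342035 0.14045098 0.133     ] -38.07348352425332 0.038862281729932356
handle [0.34836262 0.2125338  0.116     ] 0.07488511729728152 0.11149327544140755 -40.27986262102549 -40.39852536637219
jar [0.51412542 0.07341965 0.045     ] 0.1049119068754236 -39.71205362451397 -40.00459236802506
base edge -39.75707837446135 0.21033595521106885 -39.76490450659461 0.10768913924559874
ball -160.32986100650933 0.03992545635432695
ball 79.36361916751824 0.04098171852109794
ball 138.61152226123008 0.040157632433949576
124 ((434.54388427734375, 141.96041870117188), (11.641887664794922, 41.33728790283203), 49.488433837890625) [[415.04876708984375, 150.96127319335938], [446.4764404296875, 124.10852813720703], [454.03900146484375, 132.95956420898438], [422.611328125, 159.81231689453125]] [0.43396664 0.14164396 0.13323484]
[[-8.95204161e-01  4.45656150e-01 -3.25018166e-04]
 [ 4.45656257e-01  8.95203732e-01 -8.82034507e-04]
 [-1.02126627e-04 -9.34447340e-04 -9.99999558e-01]] 63.534660840633755
```

Blue leads the spout by 120° clockwise, so the wheel needs +120° CCW (knob at about (0.434, 0.141), spout azimuth about -40°). First I'll move above the knob.

Emit:
jog_arm(
  rows=[
    [[2.5,-6,0],[0,0,-4],0.45],
    [[5,-11,0],[0,0,-8],0.45],
    [[7,-17,0],[0,0,-12],0.45],
    [[9,-23,0],[0,0,-13.5],0.45],
    [[11.5,-30,0],[0,0,-13.5],0.45],
    [[13.5,-36,0],[0,0,-13.5],0.45],
    [[15.5,-41.9,0],[0,0,-13.5],0.45],
    [[15.5,-41.9,-2],[0,0,-13.5],0.45],
  ],
)

```text
clock: 1.2
position: [0.4354, 0.1365, 0.2078]
ee_rot: [1.082, 2.946, 0.003]
force: [-0.9, 1.6, 0.7]
width: 0.451
gripper_force: 0.0
```

```bash
cat >> h.py <<'E'
def st():
    s=arm.observe(); R=cv2.Rodrigues(np.array(s['ee_rot']))[0]
    print(round(s['clock'],2),'p',np.round(s['position'],4),'yaz',round(np.degrees(np.arctan2(R[1,1],R[0,1])),1),'z',np.round(R[:,2],3),'q',np.round(s['joints'],2),'F',np.round(s['force'],1),'w',round(float(s['width']),3),'g',s['gripper_force'])
E
python3 -c "
from h import *
st()"
```

```text
1.2 p [0.4354 0.1365 0.2078] yaz 49.7 z [ 0.003  0.001 -1.   ] q [-0.65  0.17  0.27  2.01 -0.05  0.96  0.51] F [-0.9  1.6  0.7] w 0.451 g 0.0
```

Emit:
jog_arm(
  rows=[
    [[0,0,-2],[0,0,0],0.45],
    [[0,0,-5],[0,0,0],0.45],
    [[0,0,-7],[0,0,0],0.45],
    [[0,0,-7],[0,0,0],0.45],
  ],
)

```text
clock: 1.7
position: [0.4325, 0.14, 0.1357]
ee_rot: [-1.073, -2.951, 0.004]
force: [0.2, -0.3, 0.9]
width: 0.449
gripper_force: 0.0
```

```bash
python3 -c "
from h import *
st()
for n,p in(('top',(.434,.141,.12)),('scene',(.434,.141,.12))):
    d=cam(n); u,v=map(int,proj(d,p)); print(n,u,v); globals()[n]=cv2.resize(d['img'][v-50:v+50,u-60:u+60],None,fx=3.3,fy=3.3)
cv2.imwrite('pics/c2.png',np.hstack([top,scene])[:,:,::-1])
"
```

```text
1.7 p [0.4325 0.14   0.1357] yaz 50.0 z [-0.003 -0.001 -1.   ] q [-0.64  0.27  0.25  2.1  -0.09  0.78  0.55] F [ 0.2 -0.3  0.9] w 0.449 g 0.0
top 306 271
scene 295 235
```

View pics/c2.png

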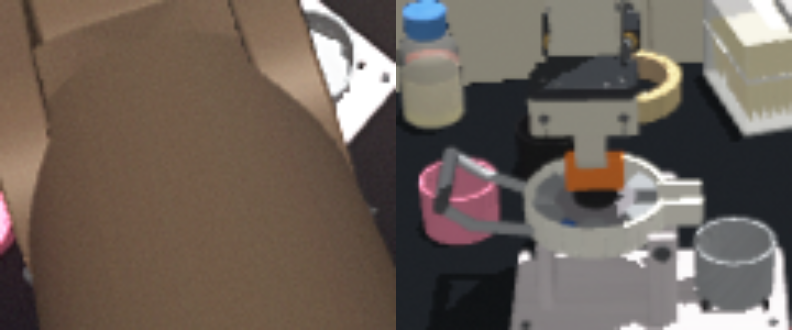

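The scene crop shows the fingers centred over the orange knob, at about (595,170) in the crop. I'll descend and grip.

Emit:
jog_arm(
  rows=[
    [[0,0,-1.5],[0,0,0],0.45],
    [[0,0,-2.8],[0,0,0],0.45],
    [[0,0,-2.8],[0,0,0],0.45],
    [[0,0,-2.8],[0,0,0],0.05],
    [[0,0,-2.8],[0,0,0],0.05],
    [[0,0,-2.8],[0,0,0],0.05],
    [[0,0,-2.8],[0,0,0],0.05],
    [[0,0,-2.8],[0,0,0],0.05],
  ],
  newtons=15,
)

```text
clock: 2.8
position: [0.434, 0.141, 0.109]
ee_rot: [1.073, 2.952, 0.002]
force: [1.6, 2.5, 1.3]
width: 0.128
gripper_force: 15.0
```

```bash
python3 -c "
from h import *
st()"
```

```text
2.8 p [0.434 0.141 0.109] yaz 50.0 z [ 0.001  0.001 -1.   ] q [-0.62  0.31  0.24  2.13 -0.11  0.71  0.56] F [1.6 2.5 1.3] w 0.128 g 14.995486289262772
```

Emit:
jog_arm(
  rows=[
    [[0,0,0],[0,0,4],0.05],
    [[0,0,0],[0,0,11],0.05],
    [[0,0,0],[0,0,19],0.05],
    [[0,0,0],[0,0,27],0.05],
    [[0,0,0],[0,0,35],0.05],
    [[0,0,0],[0,0,43],0.05],
    [[0,0,0],[0,0,51],0.05],
    [[0,0,0],[0,0,60],0.05],
  ],
)

```text
clock: 3.8
position: [0.4339, 0.1407, 0.109]
ee_rot: [-0.554, 3.092, 0.0]
force: [1.0, 2.0, 1.4]
width: 0.13
gripper_force: 15.0
```

```bash
python3 -c "
from h import *
st()"
```

```text
3.8 p [0.4339 0.1407 0.109 ] yaz 110.3 z [ 0.001  0.    -1.   ] q [-0.42  0.31 -0.01  2.11  0.    0.71  1.49] F [1.  2.  1.4] w 0.13 g 14.994558691978455
```

Emit:
jog_arm(
  rows=[
    [[0,0,0],[0,0,8],0.05],
    [[0,0,0],[0,0,16],0.05],
    [[0,0,0],[0,0,24],0.05],
    [[0,0,0],[0,0,32],0.05],
    [[0,0,0],[0,0,40],0.05],
    [[0,0,0],[0,0,48],0.05],
    [[0,0,0],[0,0,56],0.05],
    [[0,0,0],[0,0,60],0.05],
  ],
)

```text
clock: 4.8
position: [0.434, 0.1402, 0.109]
ee_rot: [-2.023, 2.403, -0.001]
force: [1.5, 0.3, 1.2]
width: 0.133
gripper_force: 15.0
```

```bash
python3 -c "
from h import *
st()"
```

```text
4.8 p [0.434  0.1402 0.109 ] yaz 170.2 z [ 0.001 -0.    -1.   ] q [-0.23  0.33 -0.25  2.1   0.12  0.73  2.41] F [1.5 0.3 1.2] w 0.133 g 14.966226518154144
```

Emit:
jog_arm(
  rows=[
    [[0,0,0],[0,0,0],0.45],
    [[0,0,0],[0,0,0],0.45],
    [[0,0,0],[0,0,0],0.45],
    [[0,0,3],[0,0,0],0.45],
    [[0,0,9],[0,0,0],0.45],
    [[-2,5,11],[0,0,-10],0.45],
    [[-5,11,11],[0,0,-20],0.45],
    [[-7,17,11],[0,0,-30],0.45],
  ],
)

```text
clock: 5.8
position: [0.3725, 0.2872, 0.2192]
ee_rot: [-1.38, 2.821, -0.0]
force: [1.9, 0.9, 0.4]
width: 0.447
gripper_force: 0.0
```

Emit:
jog_arm(
  rows=[
    [[-1,6,0],[0,0,0],0.45],
    [[-2,12,0],[0,0,0],0.45],
    [[-2,15,0],[0,0,0],0.45],
    [[-2,15,0],[0,0,0],0.45],
  ],
)

```text
clock: 6.3
position: [0.3519, 0.4383, 0.2182]
ee_rot: [1.394, -2.815, -0.002]
force: [-0.2, -0.3, -0.1]
width: 0.451
gripper_force: 0.0
```

```bash
python3 - <<'E'
from h import *
st()
d=cam('top'); save('c3.png',d['img'],(240,205,380,335),5.5)
im=d['img'].astype(int); m=(im[...,0]>180)&(im[...,2]<80)&(im[...,1]>80); m[:205]=0;m[335:]=0;m[:,:240]=0;m[:,380:]=0
v,u=np.nonzero(m); X=np.array([atd(d,*p) for p in zip(u,v)]); X=X[X[:,2]>.128]
print(cv2.minAreaRect((X[:,:2]*1000).astype(np.float32)))
b=(im[...,2]>150)&(im[...,0]<90); b[:205]=0;b[335:]=0;b[:,:240]=0;b[:,380:]=0
v,u=np.nonzero(b); p=atz(d,u.mean(),v.mean(),.09); e=p-[.434,.1412,.09]; print(len(u),u.mean(),v.mean(),p,np.degrees(np.arctan2(e[1],e[0])))
E
```

```text
6.3 p [0.3519 0.4383 0.2182] yaz 142.7 z [-0.001  0.001 -1.   ] q [-0.73  0.37 -0.35  1.72  0.14  1.08  1.37] F [-0.2 -0.3 -0.1] w 0.451 g 0.0
((405.7422790527344, 120.11365509033203), (104.31547546386719, 32.52336883544922), 37.50183868408203)
29 320.3103448275862 257.7241379310345 [0.46555513 0.11434261 0.09      ] -40.40196526428443
```

View pics/c3.png

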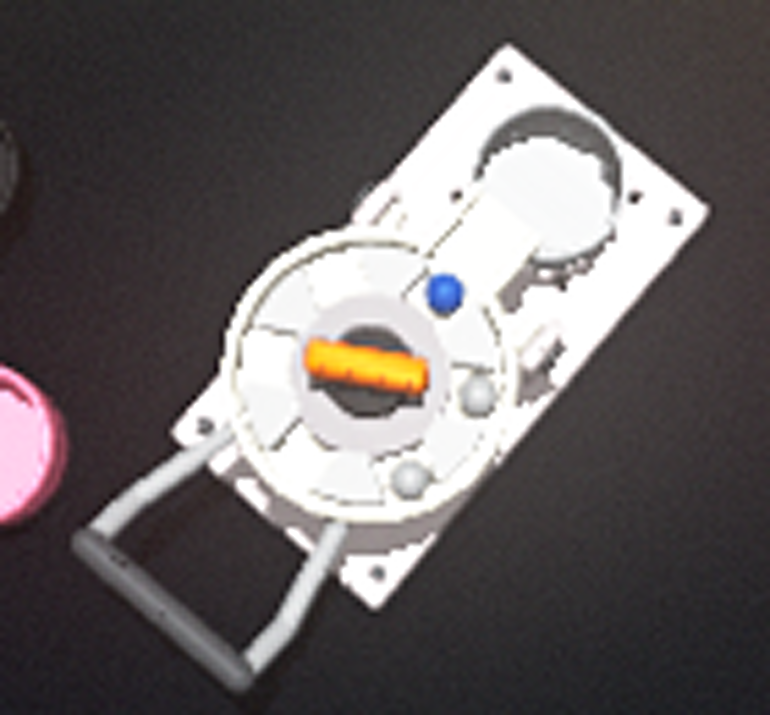

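Blue (445,293) now sits at the spout, at azimuth -40.4° against the spout's -39.9°. The steel balls are at (478,396) and (410,480), both away from it. Next is the handle.

Emit:
jog_arm(
  rows=[
    [[0,-5,0],[0,0,0],0.45],
    [[0,-10,0],[0,0,0],0.45],
    [[0,-16,0],[0,0,0],0.45],
    [[0.4,-21,0],[0,0,0],0.45],
    [[0.4,-24.8,-1],[0,0,0],0.45],
    [[0.4,-24.8,-4],[0,0,0],0.45],
    [[0.4,-24.8,-4],[0,0,0],0.45],
    [[0.4,-24.8,-4],[0,0,0],0.45],
  ],
)

```text
clock: 7.35
position: [0.3574, 0.188, 0.1794]
ee_rot: [-1.389, 2.817, 0.0]
force: [-0.2, -0.2, 1.0]
width: 0.45
gripper_force: 0.0
```

```bash
python3 -c "
from h import *
st()"
```

```text
7.35 p [0.3574 0.188  0.1794] yaz 142.5 z [ 0.  0. -1.] q [-0.37  0.15 -0.27  2.12  0.05  0.88  1.81] F [-0.2 -0.2  1. ] w 0.45 g 0.0
```

Emit:
jog_arm(
  rows=[
    [[-0.9,2.5,0],[0,0,-2.5],0.5],
    [[-0.9,2.5,0],[0,0,-2.5],0.5],
    [[-0.9,2.5,-2.5],[0,0,-2.5],0.5],
    [[-0.9,2.5,-5],[0,0,-2.5],0.5],
    [[-0.9,2.5,-7],[0,0,-2.5],0.5],
    [[-0.9,2.5,-8.6],[0,0,-2.5],0.5],
    [[-0.9,2.5,-8.6],[0,0,-2.5],0.5],
    [[-0.9,2.5,-8.6],[0,0,-2.5],0.5],
  ],
)

```text
clock: 8.35
position: [0.3488, 0.2132, 0.0935]
ee_rot: [-1.328, 2.846, 0.0]
force: [0.6, -0.2, 0.3]
width: 0.499
gripper_force: 0.0
```

```bash
python3 -c "
from h import *
st()
d=cam('scene'); u,v=map(int,proj(d,(.38,.19,.11))); save('c4.png',d['img'],(u-60,v-50,u+60,v+50),5)
"
```

```text
8.35 p [0.3488 0.2132 0.0935] yaz 140.0 z [ 0.001  0.    -1.   ] q [-0.45  0.29 -0.27  2.21  0.13  0.65  1.63] F [ 0.6 -0.2  0.3] w 0.499 g 0.0
```

View pics/c4.png

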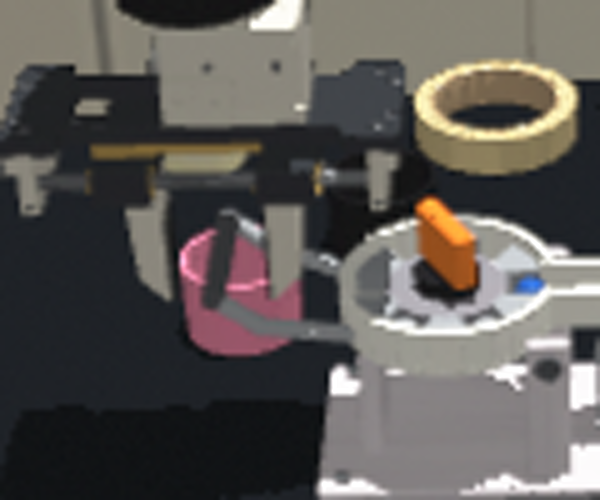

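The fingers straddle the bar handle at (225,255) in the crop, with blue still at the spout at (528,285). I'll grip it and start the arc.

Emit:
jog_arm(
  rows=[
    [[0,0,0],[0,0,0],0.05],
    [[0,0,0],[0,0,0],0.05],
    [[0,0,0],[0,0,0],0.05],
    [[0,0,0],[0,0,0],0.05],
    [[0,0,0],[0,0,0],0.05],
    [[0,0,0],[0,0,0],0.05],
  ],
  newtons=20,
)

```text
clock: 9.15
position: [0.3484, 0.2129, 0.0927]
ee_rot: [-1.328, 2.847, -0.0]
force: [1.3, -1.0, 1.6]
width: 0.121
gripper_force: 20.0
```

Emit:
jog_arm(
  rows=[
    [[0.15,-0.13,0.8],[0,0,0],0.05],
    [[0.34,-0.29,1.6],[0,0,0],0.05],
    [[0.56,-0.47,2.37],[0,0,0],0.05],
    [[0.8,-0.68,3.14],[0,0,0],0.05],
    [[1.08,-0.91,3.88],[0,0,0],0.05],
    [[1.39,-1.16,4.62],[0,0,0],0.05],
    [[1.39,-1.16,4.62],[0,0,0],0.05],
  ],
)

```text
clock: 10.02
position: [0.3619, 0.2016, 0.1395]
ee_rot: [1.328, -2.847, -0.001]
force: [-2.9, 3.5, -1.3]
width: 0.122
gripper_force: 20.0
```

```bash
python3 -c "
from h import *
st()
"
```

```text
10.03 p [0.3619 0.2016 0.1395] yaz 140.0 z [-0.  0. -1.] q [-0.4   0.22 -0.28  2.15  0.09  0.78  1.71] F [-2.9  3.5 -1.3] w 0.122 g 19.996086359024048
```

Emit:
jog_arm(
  rows=[
    [[0.41,-0.34,0.85],[0,0,0],0.05],
    [[0.84,-0.71,1.67],[0,0,0],0.05],
    [[1.33,-1.11,2.44],[0,0,0],0.05],
    [[1.83,-1.54,3.18],[0,0,0],0.05],
    [[2.37,-1.99,3.88],[0,0,0],0.05],
    [[2.76,-2.31,4.32],[0,0,0],0.05],
    [[2.76,-2.31,4.32],[0,0,0],0.05],
    [[2.76,-2.31,4.32],[0,0,0],0.05],
  ],
)

```text
clock: 11.02
position: [0.3878, 0.18, 0.1829]
ee_rot: [1.33, -2.844, -0.004]
force: [-12.3, 7.2, 10.9]
width: 0.125
gripper_force: 20.0
```

Emit:
jog_arm(
  rows=[
    [[0,0,0],[0,0,0],0.05],
    [[0,0,0],[0,0,0],0.05],
    [[0,0,0],[0,0,0],0.05],
    [[0,0,0],[0,0,0],0.05],
    [[0,0,0],[0,0,0],0.05],
    [[0,0,0],[0,0,0],0.05],
  ],
)

```text
clock: 11.78
position: [0.3878, 0.1801, 0.1829]
ee_rot: [1.33, -2.844, -0.004]
force: [-11.5, 7.3, 12.0]
width: 0.122
gripper_force: 20.0
```

```bash
python3 -c "
from h import *
st()
for n,p in(('top',(.48,.11,.08)),('scene',(.45,.14,.11))):
    d=cam(n); u,v=map(int,proj(d,p)); print(n,u,v); globals()[n]=cv2.resize(d['img'][v-50:v+50,u-50:u+50],None,fx=4,fy=4,interpolation=2)
cv2.imwrite('pics/c5.png',np.hstack([top,scene])[:,:,::-1])
"
```

```text
11.78 p [0.3878 0.1801 0.1829] yaz 140.1 z [-0.002  0.002 -1.   ] q [-0.33  0.18 -0.26  2.07  0.06  0.9   1.82] F [-11.5   7.3  12. ] w 0.122 g 20.00197023153305
top 322 251
scene 301 236
```

View pics/c5.png

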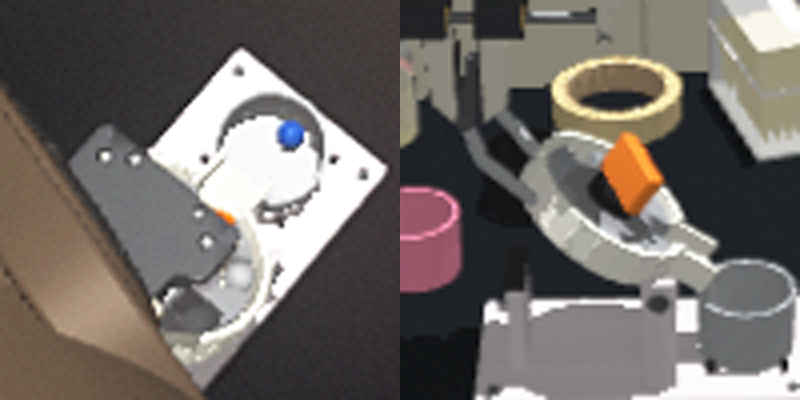

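Blue is inside the steel jar at (290,133), and at least one steel ball is visible still in the pan at (238,275). I'll lower the pan back along the same arc.

Emit:
jog_arm(
  rows=[
    [[-0.39,0.32,-0.44],[0,0,0],0.05],
    [[-0.93,0.77,-1.14],[0,0,0],0.05],
    [[-1.43,1.2,-1.88],[0,0,0],0.05],
    [[-1.92,1.6,-2.65],[0,0,0],0.05],
    [[-2.35,1.97,-3.47],[0,0,0],0.05],
    [[-2.76,2.31,-4.32],[0,0,0],0.05],
    [[-2.76,2.31,-4.32],[0,0,0],0.05],
  ],
)

```text
clock: 12.75
position: [0.3615, 0.202, 0.1388]
ee_rot: [1.33, -2.846, -0.001]
force: [-3.0, 4.8, 1.3]
width: 0.121
gripper_force: 20.0
```

Emit:
jog_arm(
  rows=[
    [[-0.31,0.25,-0.74],[0,0,0],0.05],
    [[-0.59,0.48,-1.48],[0,0,0],0.05],
    [[-0.83,0.69,-2.25],[0,0,0],0.05],
    [[-1.05,0.87,-3.0],[0,0,0],0.05],
    [[-1.16,0.97,-3.4],[0,0,0],0.05],
    [[-1.25,1.05,-3.8],[0,0,0],0.05],
    [[-1.33,1.12,-4.2],[0,0,0],0.05],
    [[-1.33,1.12,-4.2],[0,0,0],0.05],
  ],
)

```text
clock: 13.75
position: [0.349, 0.2124, 0.0967]
ee_rot: [1.328, -2.847, 0.0]
force: [0.0, 0.4, -2.7]
width: 0.121
gripper_force: 20.0
```

```bash
python3 -c "
from h import *
st()
"
```

```text
13.75 p [0.349  0.2124 0.0967] yaz 140.0 z [-0. -0. -1.] q [-0.45  0.29 -0.28  2.21  0.13  0.66  1.63] F [ 0.   0.4 -2.7] w 0.121 g 20.001971125602722
```

Emit:
jog_arm(
  rows=[
    [[-0.02,0.02,-0.1],[0,0,0],0.05],
    [[-0.03,0.03,-0.2],[0,0,0],0.05],
    [[-0.04,0.04,-0.3],[0,0,0],0.05],
    [[-0.05,0.05,-0.4],[0,0,0],0.05],
    [[-0.05,0.05,-0.4],[0,0,0],0.05],
    [[-0.05,0.05,-0.4],[0,0,0],0.05],
  ],
)

```text
clock: 14.5
position: [0.3484, 0.213, 0.0932]
ee_rot: [-1.328, 2.847, -0.0]
force: [-2.4, -1.4, 5.5]
width: 0.119
gripper_force: 20.0
```

The upward force shows the pan is on its rest. I'll release, raise the arm and back it away.

Emit:
jog_arm(
  rows=[
    [[0,0,0],[0,0,0],0.2],
    [[0,0,0],[0,0,0],0.5],
    [[0,0,0],[0,0,0],0.5],
    [[0,0,0],[0,0,0],0.5],
    [[0,0,2],[0,0,0],0.5],
    [[0,0,6],[0,0,0],0.5],
    [[0,0,11],[0,0,0],0.5],
    [[0,0,13],[0,0,0],0.5],
  ],
)

```text
clock: 15.5
position: [0.3492, 0.2138, 0.2255]
ee_rot: [-1.326, 2.844, 0.001]
force: [0.9, -0.2, 0.3]
width: 0.5
gripper_force: 0.0
```

Emit:
jog_arm(
  rows=[
    [[0,5,0],[0,0,0],0.5],
    [[0,10,0],[0,0,0],0.5],
    [[0,15,0],[0,0,0],0.5],
    [[0,20,0],[0,0,0],0.5],
    [[0,24,0],[0,0,0],0.5],
    [[0,24,0],[0,0,0],0.5],
    [[0,24,0],[0,0,0],0.5],
    [[0,24,0],[0,0,0],0.5],
  ],
)

```text
clock: 16.5
position: [0.3488, 0.4518, 0.2229]
ee_rot: [1.326, -2.848, 0.001]
force: [0.1, -0.8, -0.1]
width: 0.499
gripper_force: 0.0
```

```bash
python3 -c "
from h import *
st()
d=cam('top'); save('f.png',d['img'],(130,140,500,350),2.1)
"
```

```text
16.5 p [0.3488 0.4518 0.2229] yaz 139.9 z [ 0.    -0.001 -1.   ] q [-0.73  0.38 -0.38  1.69  0.16  1.1   1.29] F [ 0.1 -0.8 -0.1] w 0.499 g 0.0
```

View pics/f.png

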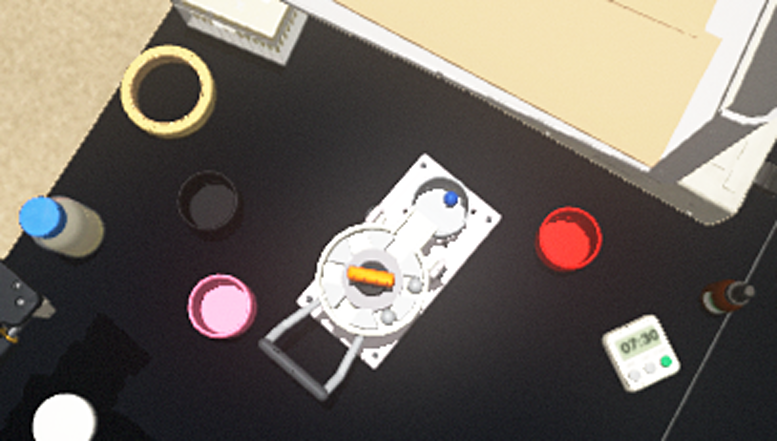

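Blue is in the jar at (451,199), both steel balls are in the pan at (415,286) and (389,317), and the pan is down. Nothing else on the bench has moved, so I'm handing it in.

```bash
python3 -c "
from cell import arm
print(arm.sign_off())"
```

```text
the job is handed in; nothing more can be done
None
```

The blue ball is in the steel jar, both steel balls are still in the pan, the pan is back on its rest and released, and the job was handed in at about 16.5 s of the 72 s allowed.

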